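# Set out the sample food parcel

## Robot

A 6-joint arm with a two-finger parallel gripper is mounted at the origin on the work surface. World frame = base frame: x ahead of the robot, y to its left, z up, the work surface at z = 0. Lengths are in m, angles in rad, forces in N, time in s.
With the tool pointing down it reaches from about 0.275 to 0.75 m from the base axis. Payload 10.2 kg.
Tool frame: the origin (TCP) lies on the centre line of the jaws, within the pads' length; the fingertips stand 19 mm ahead of it and the grasp point (between the pads) is the TCP; y points along the fingers, z is the direction in which the jaws open and shut, and the axes are right-handed (so a half turn about y gives the same grasp; the last joint's range is limited). The gripper opens to 85 mm and grips with 20 to 120 N. Pads are 22 mm wide; open, the fingers measure 114 mm over their backs; the gripper's body (76 mm by 85 mm) begins 54 mm behind the grasp point. The pads swing forward as they close: fully open they stand 13 mm farther back than shut.
Start: joints at [-1.413, 0.313, 1.498, -0, 1.331, -0.223], TCP at [0.195, -0.487, 0.25] pointing down, gripper open.
Joint ranges: [-2.94, 2.94], [-0.97, 2.17], [0.19, 2.56], [-1.23, 4.37], [0.02, 3.11], [-2.88, 2.88]. Speed limits (rad/s): [2.39, 2.39, 3.01, 3.14, 3.14, 3.14].

## Interface

Orientations are given as a unit quaternion [w, x, y, z].
In Python, from rig import bot, status, imaging gives the robot as it stands. Calls block until the motion is done:
- bot.goto(position, orientation): joint-space move of the TCP to a pose.
- bot.move_l(position, attitude=None, feed=0.15): straight line of the TCP; attitude=None keeps the orientation; feed is the mean speed in m/s.
- bot.move_joints(angles): joint-space move.
- bot.open_gripper() and bot.grab(): open the fingers fully, or close them until they stop; the grip force is fixed at half the most.
- bot.sleep(seconds).
- bot.solve_ik(position, orientation): joint angles nearest the present ones, or None.
- status.read_state(): the state.
- imaging.snapshot(name): name is "side" or "top" or "wrist"; returns a dict with "pixels" (480x640x3 uint8, red, green, blue), "camera_matrix" (3x3 intrinsics, pixels), "k1" (the pictures are not rectified: a ray, as slopes to the right and down, at radius r is drawn at 1 + k1 r^2 times it, then the intrinsics apply), "xyz" and "rotation" of the camera in the world; the wrist camera has in their place "mount" (4x4, takes a point from camera to tool coordinates, whose origin is the TCP and whose axes are the tool frame's). Camera axes: x right, y up, looking along -z (the intrinsics and any distortion apply to the point x, -y, -z); pixel columns grow to the right and rows downward; lengths in m; the calibration is good to about 2 mm. A picture is of the moment at which its call begins: read the wrist's pose just before it. There is no depth.
A pose or a line that the arm cannot do raises bot.PlanningError and nothing moves.
- bot.finish_job(): hands the job in, once; it reports no verdict.
The state is a dict: "time_s": time; "qpos": joint angles; "joint_vel": joint speeds; "effort": joint torques, N m; "eef_pos": TCP position; "eef_rot": TCP orientation; "contact_force": force on the tool from outside, world axes, zero at the start; "wrist_torque": the same for the moment, N m; "finger_gap": finger opening in m.
Only numpy, scipy, OpenCV 4.12 (cv2) and the standard library are available. Lean on these libraries where they do the work, as an engineer would, in place of code of your own. Each camera call takes 0.05 s, during which the arm holds its last target. There are 200 camera calls.

## Task

Finish the sample food parcel on the green-grey board, whose front is the edge with the metal lip: stand the tall tin midway between the jar and the big packet and lay the fish tin flat and centred on top of it; stand the small tin straight in front of the jar, and the tea box straight behind the packet, upright, squared up with it and broad face towards it, each of these two with a gap of about 3 cm. Take the goods from the bench beside the board, let go of everything, and do not shift the jar, the packet or the other things on the bench.

Things in the scene. Friction and masses are not known exactly. Their poses are not given: they have to be found in the camera images.
- board: Fixed green-grey painted display board lying on the bench, 280 mm from front to back, 300 mm wide, top face 12 mm above the bench. An aluminium lip 8 mm thick runs along its front edge (the one nearest the robot), standing 8 mm above the board. It is turned by up to 0.25 rad. Origin: centre of the underside, which is also midway between jar and packet; x points from the board's lip to its back edge, y to the left as seen from the lip, z up.
- jar: Round sauce jar, 68 mm diameter, 100 mm high, brown-red with a white lid, already standing on the board 105 mm left or right of its middle; loose. Origin: centre of its underside; its axes start parallel to the board's.
- packet: Large upright cardboard packet, 55 mm deep (along x), 85 mm wide (along y), 100 mm high, already standing on the board on the other side from the jar, 105 mm from the middle; loose. Origin: centre of its underside; its axes start parallel to the board's.
- tall_tin: Tall round food tin with a paper label, 66 mm diameter, 110 mm high, standing on the bench beside the board, 0.28 to 0.56 kg. Origin: centre of its underside, z up along its axis.
- small_tin: Small round food tin with a paper label, 52 mm diameter, 75 mm high, standing on the bench beside the board, 0.14 to 0.28 kg. Origin: centre of its underside, z up.
- fish_tin: Flat oblong fish tin of bare metal with round-cornered ends, 60 mm wide (along x), 104 mm long (along y), 30 mm high, lying flat on the bench beside the board with its ring-pull side up, 0.13 to 0.25 kg. The straight sides, which the 60 mm lie between, run for the middle 56 mm. Origin: centre of its underside, z up.
- tea_box: Small cardboard tea box, smaller than the packet, 50 mm deep (along x), 66 mm wide (along y), 85 mm high, standing upright on the bench beside the board, 0.1 to 0.21 kg. Its broad faces are the two 66 x 85 mm ones, across x. Origin: centre of its underside, z up.
- mug: Bystander: white mug, 80 mm diameter, 92 mm high, with a handle, far left on the bench; loose. Origin: centre of its underside.
- tape: Bystander: roll of clear packing tape lying flat, 100 mm across, 48 mm high, far right on the bench; loose. Origin: centre of its underside.
- stapler: Bystander: grey and black stapler, 130 mm long, 41 mm high, lying on the bench beyond the board; loose. Origin: centre of its underside.

How it is judged:
At the end, for the whole second after the job is handed in: All upright (0.1 rad), at rest. On the board: tall tin within 15 mm of midway; small tin before the jar, tea box behind the packet, each gap 15-45 mm, under 15 mm off sideways, box square within 0.2 rad. Fish tin flat on the tall tin, within 12 mm. Jar, packet upright, moved under 15 mm (linear speed of each of tall_tin, fish_tin, small_tin, tea_box below 0.02 m/s and angular speed of each of tall_tin, fish_tin, small_tin, tea_box below 0.2 rad/s and angle between each of tall_tin, fish_tin, small_tin, tea_box, jar, packet's own z axis and vertical below 0.1 rad and z of tall_tin in the frame of board between 0.007 and 0.017 m and z of small_tin in the frame of board between 0.007 and 0.017 m and z of tea_box in the frame of board between 0.007 and 0.017 m and horizontal distance between tall_tin and board below 0.015 m and horizontal distance between fish_tin and tall_tin below 0.012 m and z of fish_tin in the frame of tall_tin between 0.105 and 0.115 m and x of small_tin in the frame of jar between -0.105 and -0.075 m and y of small_tin in the frame of jar between -0.015 and 0.015 m and x of tea_box in the frame of packet between 0.0675 and 0.0975 m and y of tea_box in the frame of packet between -0.015 and 0.015 m and angle between the x axis of tea_box and the x axis of packet, either way round below 0.2 rad and distance of each of jar, packet from where it was at the start of the episode below 0.015 m); the robot touches nothing.
It fails at once if the jar is shifted by more than 15 mm (distance of jar from where it was at the start of the episode above 0.015 m).
It fails at once if the packet is shifted by more than 15 mm (distance of packet from where it was at the start of the episode above 0.015 m).
It fails at once if the mug is shifted by more than 30 mm (distance of mug from where it was at the start of the episode above 0.03 m).
It fails at once if the tape is shifted by more than 30 mm (distance of tape from where it was at the start of the episode above 0.03 m).
It fails at once if the stapler is shifted by more than 30 mm (distance of stapler from where it was at the start of the episode above 0.03 m).
It also fails if it takes over 112 s, if anything falls off the work surface, if the arm or the gripper's body presses on something with over 40 N, if the wrist force passes 120 N, or if a joint passes its speed limit or range.

## Working session

There is one attempt and no reset: what is moved stays moved. The work goes in short steps, each a Python script; the robot and the scene stay as the last script left them, time stands still between calls to the robot, and variables do not carry over. Pictures are saved under pics/ and viewed, about 12 in all and at most 16, crops included, and the job is handed in when it is done.

```bash
mkdir -p pics; ls; python3 - <<'E'
from rig import bot,status,imaging
import cv2
for n in("top","side"):
    s=imaging.snapshot(n); cv2.imwrite(f"pics/{n}0.png",s["pixels"][:,:,::-1]); print(n,s["camera_matrix"],s["k1"],s["xyz"],s["rotation"])
s=status.read_state();print(s)
print(imaging.snapshot("wrist")["mount"])
E
```

```text
pics
top [[473.51829488   0.         321.23428302]
 [  0.         473.51829488 242.18267717]
 [  0.           0.           1.        ]] -0.01726606781175664 [0.49050292 0.00239424 1.14722226] [-0.69706087 -0.04061421  0.03968616  0.71475984]
side [[490.33900103   0.         317.71599922]
 [  0.         490.33900103 230.44238423]
 [  0.           0.           1.        ]] -0.04996096817226952 [0.20259963 0.64659389 0.90906735] [-0.23953803 -0.09619409  0.33555233  0.90596516]
{'time_s': 0.1, 'qpos': array([-1.41337727e+00,  3.13410149e-01,  1.49835591e+00,  1.05875971e-05,
        1.33101576e+00, -2.23414728e-01]), 'joint_vel': array([ 8.65506389e-04, -9.09213726e-04, -2.25433784e-03,  9.48601612e-04,
        1.44387202e-03, -9.74235108e-05]), 'effort': array([ 2.58913868e-03, -4.12899005e+01, -2.60144609e+01, -2.47221396e-04,
        3.01656619e-03, -1.73736873e-05]), 'eef_pos': array([ 0.19508997, -0.48718144,  0.24978601]), 'eef_rot': array([ 0.13384948, -0.13381447,  0.69474625, -0.69390608]), 'contact_force': array([-0.35588745, -0.04468158,  0.80001947]), 'wrist_torque': array([ 0.04933545, -0.022092  ,  0.02825083]), 'finger_gap': 0.08540299801954493}
[[-6.60714570e-04 -9.54040375e-01 -2.99677372e-01 -7.71126487e-02]
 [ 1.36049997e-03  2.99676302e-01 -9.54039969e-01 -1.23479088e-01]
 [ 9.99998856e-01 -1.03805916e-03  1.09997140e-03 -4.11249551e-04]
 [ 0.00000000e+00  0.00000000e+00  0.00000000e+00  1.00000000e+00]]
```

View pics/top0.png

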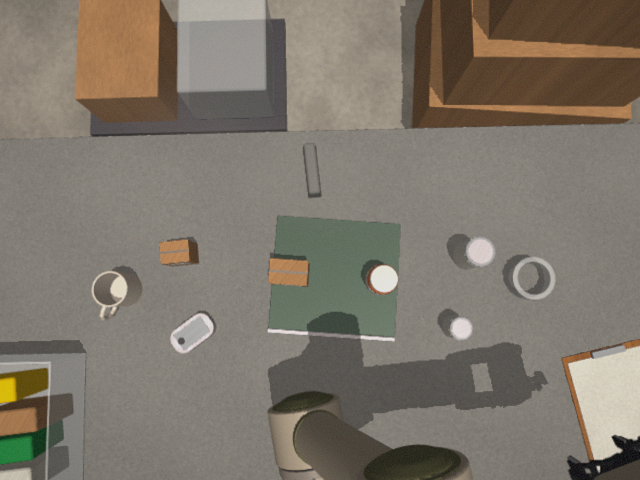

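View pics/side0.png

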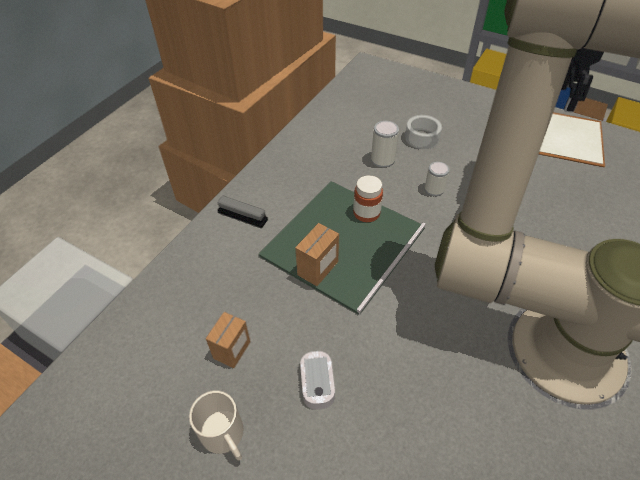

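The top view shows the packet (289,272) and jar (383,279) on the board. The tea box is at (176,252), fish tin (192,333), tall tin (480,251) and small tin (460,328). The mug, tape and stapler are clear of them. I'll enlarge it to get accurate edges.

```bash
python3 - <<'E'
import cv2
im=cv2.imread("pics/top0.png")
for n,x,y in(("a",145,220),("b",260,205),("c",360,220)):
    w,h=160,130
    c=cv2.resize(im[y:y+h,x:x+w],None,fx=5,fy=4.6*5/4.6,interpolation=cv2.INTER_CUBIC)[:600]
    for i in range(0,w,20): cv2.putText(c,str(x+i),(i*5,10),0,.35,(0,255,255),1); cv2.line(c,(i*5,12),(i*5,20),(0,255,255),1)
    for i in range(0,120,20): cv2.putText(c,str(y+i),(0,i*5+4),0,.35,(0,255,255),1)
    cv2.imwrite(f"pics/crop_{n}.png",c)
E
```

```text
(no output)
```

View pics/crop_a.png

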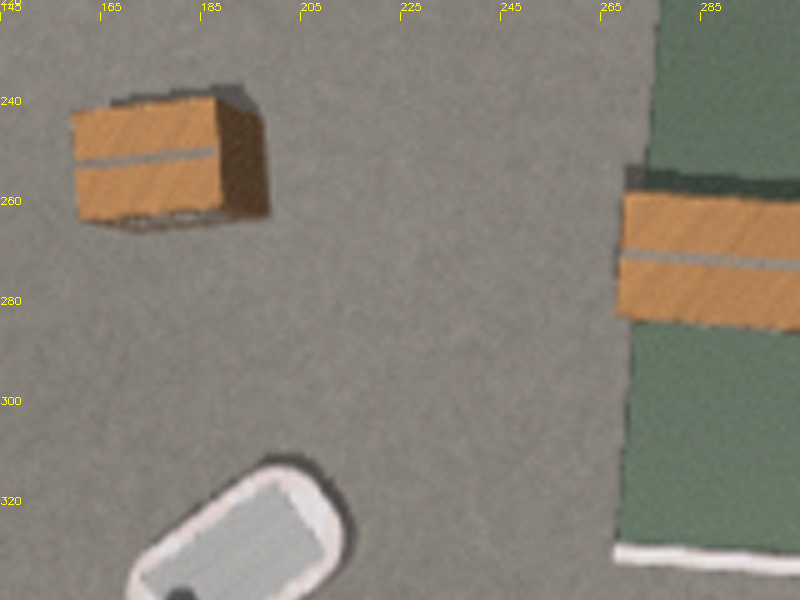

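View pics/crop_b.png

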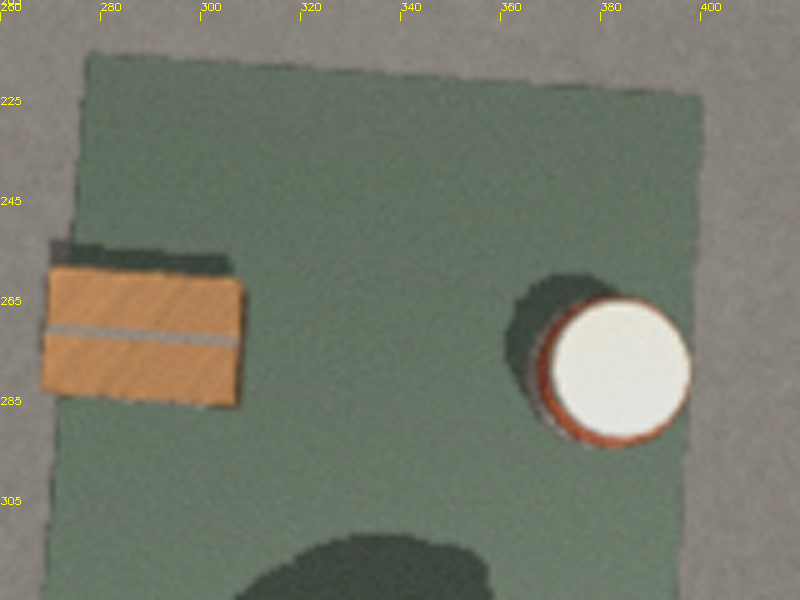

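View pics/crop_c.png

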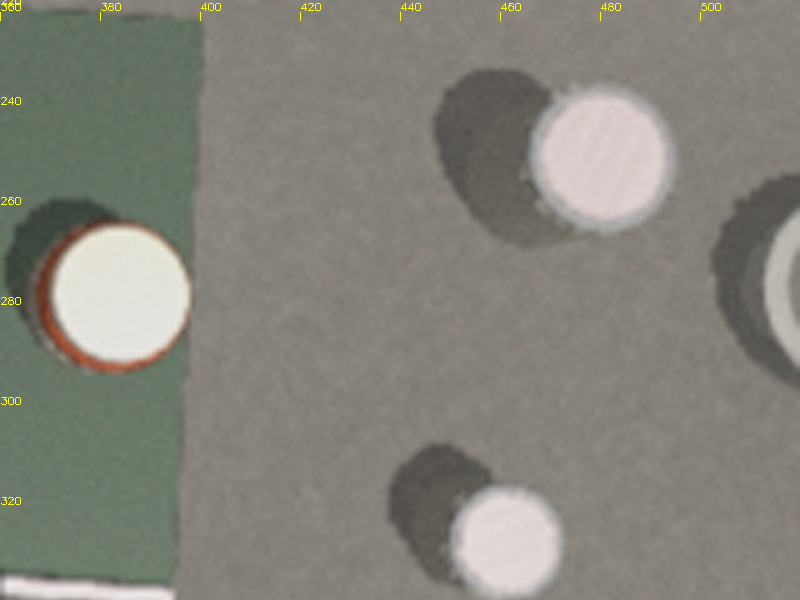

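Crops: the tea box top corners are near (159,243), (188,239), (190,262) and (161,264). The packet top runs from (270,258) to (308,286), the jar lid centre is (384,279), the tall tin (480.4,251.8) and the small tin (461.2,328.8). Next I turn these into poses and check them against the side camera.

```bash
cat > h.py <<'E'
import numpy as np, cv2
from scipy.spatial.transform import Rotation as R
from rig import bot,status,imaging
def quat(q): return R.from_quat([q[1],q[2],q[3],q[0]])
def ray(s,uv,z):
    """pixels -> world points on plane z"""
    d=np.array([s["k1"],0,0,0,0.])
    n=cv2.undistortPoints(np.float64(uv).reshape(-1,1,2),s["camera_matrix"],d)[:,0]
    v=quat(s["rotation"]).apply(np.c_[n[:,0],-n[:,1],-np.ones(len(n))])
    c=np.array(s["xyz"]); return c+v*((z-c[2])/v[:,2])[:,None]
def proj(s,P):
    p=quat(s["rotation"]).inv().apply(np.atleast_2d(P)-s["xyz"])*[1,-1,-1]
    return cv2.projectPoints(p,np.zeros(3),np.zeros(3),s["camera_matrix"],np.array([s["k1"],0,0,0,0.]))[0][:,0]
def ori(a,flip=0):
    """tool down, jaws opening along horizontal angle a"""
    a=a+np.pi*flip; y=np.array([0,0,-1.]); z=np.array([np.cos(a),np.sin(a),0])
    q=R.from_matrix(np.c_[np.cross(y,z),y,z]).as_quat(); return np.r_[q[3],q[:3]]
E
cat > m.py <<'E'
from h import *
s=imaging.snapshot("top"); sd=imaging.snapshot("side")
r=lambda P:np.round(P,4).tolist()
A=np.array
tea=ray(s,A([(72,113),(216,97),(223,208),(80,221)])/5+[145,220],.085)
pk=ray(s,A([(50,267),(242,280),(238,407),(42,392)])/5+[260,205],.112)
for n,q in(("tea",tea),("packet",pk)):
    e=np.linalg.norm(np.diff(q,axis=0,append=q[:1]),axis=1)
    f=(q[0]+q[1]-q[2]-q[3])[:2]; w=(q[0]+q[3]-q[1]-q[2])[:2]
    print(n,r(q.mean(0)),"edges",r(e),"ang x",r(np.arctan2(f[1],f[0])),"ang from y",r(np.arctan2(-w[0],w[1])),"side",proj(sd,q.mean(0)).round())
for n,uv,z in(("jar",(384,278.8),.112),("tall",(480.4,251.8),.11),("small",(461.2,328.8),.075),("mug",(110,290),.09),("tape",(533,278),.048)):
    p=ray(s,[uv],z)[0]; print(n,r(p),"side",proj(sd,p).round())
b=ray(s,[(277.6,215.6),(400.4,224.4)],.012); f=ray(s,[(268.2,331),(394,339)],.02)
print("board",r(b),r(f),r((b.mean(0)+f.mean(0))/2))
g=s["pixels"][305:360,165:220].astype(int); m=(g.min(2)>150).astype(np.uint8)
m=cv2.morphologyEx(m,cv2.MORPH_CLOSE,np.ones((15,15)))
c=max(cv2.findContours(m,0,1)[0],key=cv2.contourArea)[:,0]+[165,305]
w=ray(s,c,.03)[:,:2]; x=cv2.minAreaRect(w.astype(np.float32)); B=cv2.boxPoints(x); print("fish",x,r(B)); print("side",proj(sd,[*x[0],.03]))
E
python3 m.py
```

```text
tea [0.598, 0.334, 0.085] edges [0.0656, 0.0506, 0.0647, 0.0493] ang x 0.0782 ang from y 0.0762 side [[226. 328.]]
packet [0.5443, 0.0752, 0.112] edges [0.0844, 0.0554, 0.0857, 0.0547] ang x -0.0649 ang from y -0.0968 side [[317. 239.]]
jar [0.5248, -0.1326, 0.112] side [[369. 183.]]
tall [0.5787, -0.3475, 0.11] side [[386. 127.]]
small [0.4102, -0.3056, 0.075] side [[439. 167.]]
mug [0.5156, 0.4763, 0.09] side [[214. 413.]]
tape [0.5199, -0.4872, 0.048] side [[423. 125.]]
board [[0.6877, 0.1066, 0.012], [0.6586, -0.1906, 0.012]] [[0.4124, 0.132, 0.02], [0.3866, -0.1625, 0.02]] [0.5363, -0.0286, 0.016]
fish ((0.4137106239795685, 0.3102359175682068), (0.08149255067110062, 0.12655825912952423), 38.88094711303711) [[0.3422999978065491, 0.33390000462532043], [0.42170000076293945, 0.2354000061750412], [0.4851999878883362, 0.2865999937057495], [0.4056999981403351, 0.38510000705718994]]
side [[315.93605552 375.62436059]]
```

```bash
sed -i 's/g.min(2)>150/g.min(2)>185/; s/m=cv2.morphologyEx.*/print(m.sum())/' m.py; python3 m.py | grep -A1 -B1 fish; python3 - <<'E'
from h import *
th=-.0936;c=np.array([.5346,-.0287]); ax=np.array([np.cos(th),np.sin(th)]);ay=np.array([-ax[1],ax[0]])
for n,p in dict(tall=(0,0),small=(-.09,-.105),tea=(.0825,.105)).items(): print(n,c+p[0]*ax+p[1]*ay)
for n,p,a in(("small",(.4102,-.3056,.05),th+1.57),("smallT",(*(c-.09*ax-.105*ay),.062),th+1.57),("tea",(.598,.334,.055),.077+1.57),("teaT",(*(c+.0825*ax+.105*ay),.067),th+1.57),("teaTup",(*(c+.0825*ax+.105*ay),.25),th+1.57),("tall",(.5787,-.3475,.075),th),("tallT",(*c,.087),th),("fish",(.4137,.3102,.02),.69)):
  for f in(0,1):
    q=bot.solve_ik(p,ori(a,f)); print(n,f,None if q is None else np.round(q,2))
E
```

```text
384
fish ((0.41303551197052, 0.3098234534263611), (0.057587720453739166, 0.1014942079782486), 35.09465408325195) [[0.3603000044822693, 0.33480000495910645], [0.4187000095844269, 0.2517000138759613], [0.4657999873161316, 0.2849000096321106], [0.4074000120162964, 0.367900013923645]]
side [[316.3535957  375.61159478]]
tall [ 0.5346 -0.0287]
small [ 0.4351803  -0.12482868]
tea [0.62655253 0.06812966]
small 0 [-0.87  0.54  1.75 -0.    0.85 -2.35]
small 1 [-0.87  0.54  1.75 -0.    0.85  0.8 ]
smallT 0 [-0.54  0.42  1.92 -0.    0.8  -2.02]
smallT 1 [-0.54  0.42  1.92 -0.    0.8   1.13]
tea 0 [ 0.34  0.85  1.15 -0.    1.14 -1.31]
tea 1 [ 0.34  0.85  1.15 -0.    1.14  1.83]
teaT 0 [-0.08  0.72  1.35 -0.    1.06 -1.55]
teaT 1 [-0.08  0.72  1.35 -0.    1.06  1.59]
teaTup 0 [-0.08  0.55  1.15 -0.    1.44 -1.55]
teaTup 1 [-0.08  0.55  1.15  0.    1.44  1.59]
tall 0 [-0.71  0.8   1.18 -0.    1.16 -0.62]
tall 1 [-0.71  0.8   1.18 -0.    1.16  2.52]
tallT 0 [-0.27  0.52  1.66 -0.    0.96 -0.18]
tallT 1 None
fish 0 [ 0.42  0.6   1.75 -0.    0.79 -0.27]
fish 1 [ 0.42  0.6   1.75 -0.    0.79  2.87]
```

```bash
cat >> h.py <<'E'
th=-.0936;C=np.array([.5346,-.0287]); ax=np.array([np.cos(th),np.sin(th)]);ay=np.array([-ax[1],ax[0]])
def board(x,y): return C+x*ax+y*ay
def log(t):
    s=status.read_state(); print(t,"t",round(s["time_s"],1),np.round(s["eef_pos"],4),"gap",round(s["finger_gap"],4),"F",np.round(s["contact_force"],1))
def pick(p,a,h,up=.27):
    bot.open_gripper(); bot.goto([*p,.2],ori(a)); bot.move_l([*p,h],feed=.15); log("at")
    bot.grab(); log("grab"); bot.move_l([*p,up],feed=.25); log("up")
def place(p,a,h,up=.27):
    bot.goto([*p,up],ori(a)); bot.move_l([*p,h+.03],feed=.25); bot.move_l([*p,h],feed=.04); log("down")
    bot.open_gripper(); log("open"); bot.move_l([*p,up],feed=.25)
def shot(n,f):
    s=imaging.snapshot(n); cv2.imwrite(f"pics/{f}.png",s["pixels"][:,:,::-1])
E
python3 - <<'E'
from h import *
pick((.4102,-.3056),th+np.pi/2,.05)
place(board(-.09,-.105),th+np.pi/2,.0635)
bot.goto([.598,.334,.27],ori(.077+np.pi/2)); log("end"); shot("top","top1")
E
```

```text
at t 3.6 [ 0.4105 -0.306   0.0508] gap 0.0855 F [-0.2  0.3  0.6]
grab t 4.0 [ 0.4104 -0.3057  0.0508] gap 0.051 F [-1.7  2.9  7.1]
up t 5.0 [ 0.4098 -0.3052  0.2686] gap 0.0509 F [-0.1 -0.5 -3.6]
down t 7.5 [ 0.4353 -0.1249  0.0636] gap 0.0507 F [ 0.   0.5 -2.1]
open t 8.0 [ 0.4353 -0.1249  0.0636] gap 0.0851 F [ 0.2  0.  -0.5]
end t 10.7 [0.5985 0.3328 0.2703] gap 0.0854 F [-0.5  0.2 -0.2]
```

View pics/top1.png

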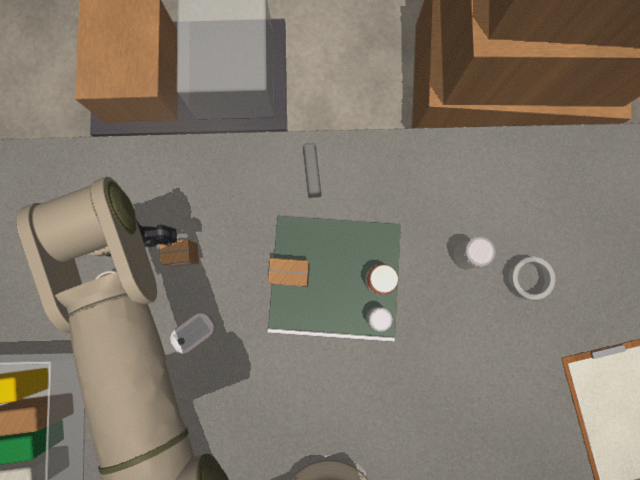

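The small tin now stands at about (380,319), straight in front of the jar (383,279), which hasn't moved. Next is the tea box, then the tall tin.

```bash
python3 - <<'E'
from h import *
pick((.598,.334),.077+np.pi/2,.055)
place(board(.0825,.105),th+np.pi/2,.0685)
pick((.5787,-.3475),th,.075,.32)
bot.goto([*board(0,0),.32],ori(th)); log("end"); shot("side","side2")
E
```

```text
at t 12.5 [0.5986 0.3342 0.0564] gap 0.0848 F [-0.4  0.9  0.2]
grab t 12.8 [0.5986 0.3342 0.0562] gap 0.0651 F [0.1 0.2 5.4]
up t 13.8 [0.5976 0.3338 0.2681] gap 0.0652 F [-0.5 -0.2 -1.8]
down t 16.6 [0.6266 0.0681 0.0684] gap 0.065 F [-0.2  0.  -2.2]
open t 16.9 [0.6266 0.0681 0.0686] gap 0.0852 F [-1.6 -0.5  0.1]
at t 20.6 [ 0.5792 -0.3478  0.0762] gap 0.0856 F [ 1.5  0.3 -0.2]
grab t 21.0 [ 0.5793 -0.3479  0.0766] gap 0.065 F [0.  1.2 5.6]
up t 22.1 [ 0.5784 -0.3473  0.318 ] gap 0.0649 F [ 0.2  0.3 -5.6]
end t 23.3 [ 0.535  -0.0297  0.3198] gap 0.0648 F [ 0.1 -0.9 -5.7]
```

View pics/side2.png

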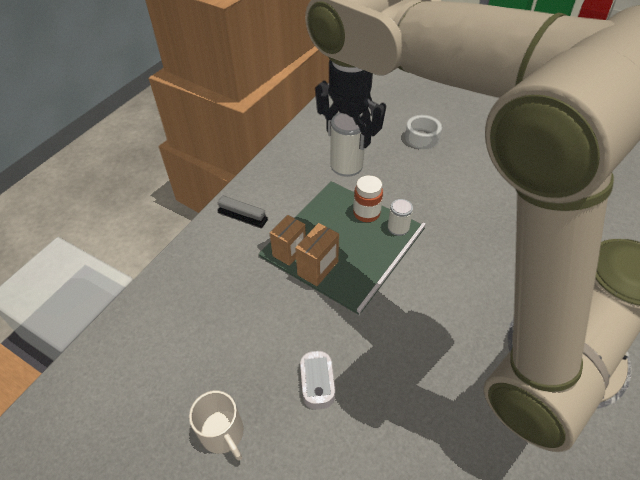

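The side view shows the tea box standing behind the packet at (288,240), the small tin at (400,217), and the tall tin held upright. I'll place it, fetch the fish tin, and check the tall tin's position before stacking.

```bash
python3 - <<'E'
from h import *
place(board(0,0),th,.0888,.32)
pick((.413,.3098),.613,.022,.3); shot("top","top3")
s=imaging.snapshot("top")["pixels"][205:325,260:420,::-1]
cv2.imwrite("pics/top3c.png",cv2.resize(s,None,fx=5,fy=5,interpolation=cv2.INTER_CUBIC))
E
```

```text
down t 25.5 [ 0.5348 -0.0288  0.0889] gap 0.0651 F [ 0.2  0.1 -4.9]
open t 25.8 [ 0.5349 -0.0288  0.0892] gap 0.0853 F [-0.3 -0.  -0.1]
at t 29.9 [0.4134 0.31   0.0227] gap 0.0851 F [-0.8 -1.2 -0.1]
grab t 30.2 [0.4134 0.31   0.0228] gap 0.0591 F [-1.2 -1.   5.7]
up t 31.5 [0.4126 0.3096 0.2987] gap 0.0591 F [-0.1 -0.  -1.5]
```

View pics/top3c.png

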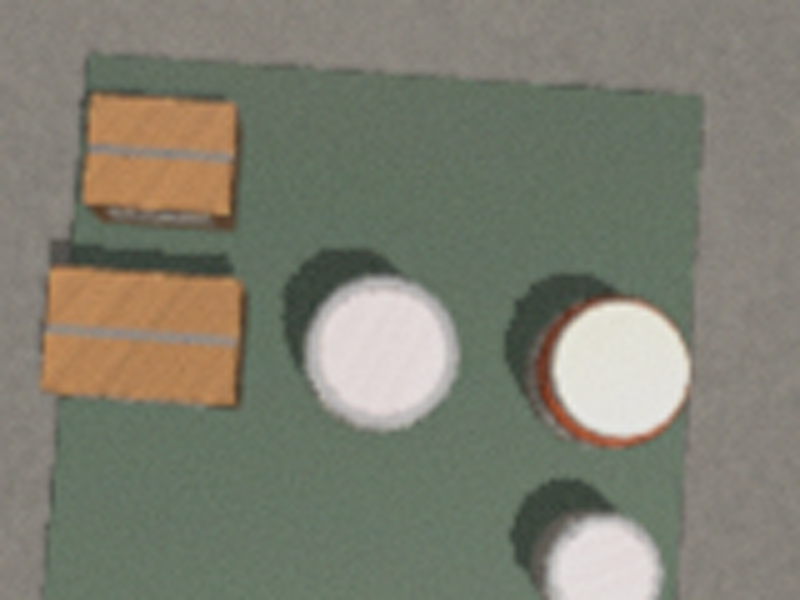

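The tall tin's top is centred at crop (382,353), between jar and packet; the tea box corners are near (90,92) to (234,216), and the small tin is near (606,570). Converting these, then stacking.

```bash
python3 - <<'E'
from h import *
s=imaging.snapshot("top")
def bf(p): d=np.array(p)[:2]-C; return np.round([d@ax,d@ay],4)
o=np.array([260,205])
t=ray(s,[np.array((382,353))/5+o],.122)[0]; sm=ray(s,[np.array((606,570))/5+o],.087)[0]
q=ray(s,np.array([(90,92),(237,103),(234,216),(83,204)])/5+o,.097); f=q[0]+q[1]-q[2]-q[3]; w=q[0]+q[3]-q[1]-q[2]
print("tall",bf(t),t,"small",bf(sm),"tea",bf(q.mean(0)),np.arctan2(f[1],f[0])-th,np.arctan2(-w[0],w[1])-th)
p=board(0,0) 
if np.linalg.norm(t[:2]-p)<.006:
    p=(p+t[:2])/2
    place(p,th,.1455,.3); bot.goto([.2,-.45,.3],ori(th)); log("end")
    shot("side","side4")
    v=imaging.snapshot("top")["pixels"][205:325,260:420,::-1]
    cv2.imwrite("pics/top4c.png",cv2.resize(v,None,fx=5,fy=5,interpolation=cv2.INTER_CUBIC))
E
```

```text
tall [-0.0006 -0.    ] [ 0.53398887 -0.02868374  0.122     ] small [-0.088  -0.1061] tea [0.0826 0.1037] 0.03155544312156944 -0.009258450150549075
down t 34.5 [ 0.5344 -0.0287  0.1456] gap 0.059 F [ 0.  -0.  -1.5]
open t 34.9 [ 0.5344 -0.0287  0.1456] gap 0.0853 F [-1.2  0.8 -0.2]
end t 37.6 [ 0.2006 -0.4497  0.3   ] gap 0.0851 F [0.5 0.6 0.9]
```

View pics/top4c.png

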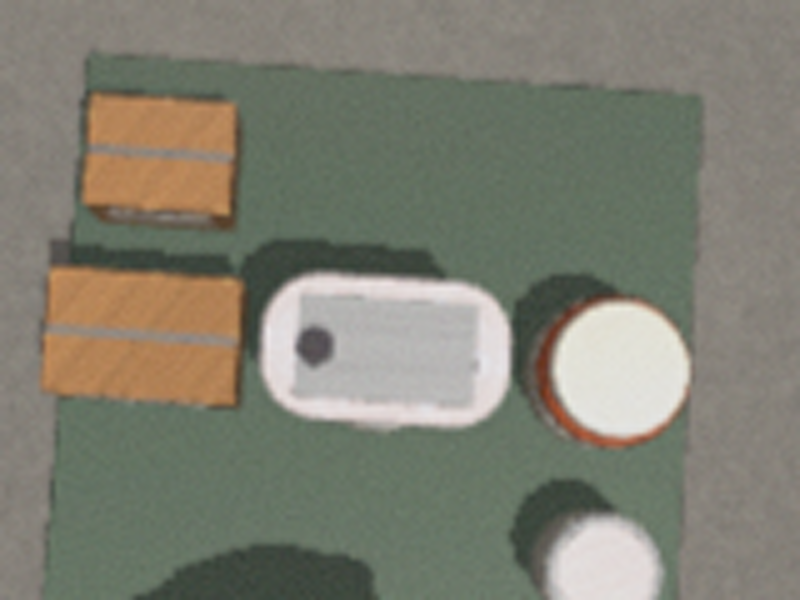

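View pics/side4.png

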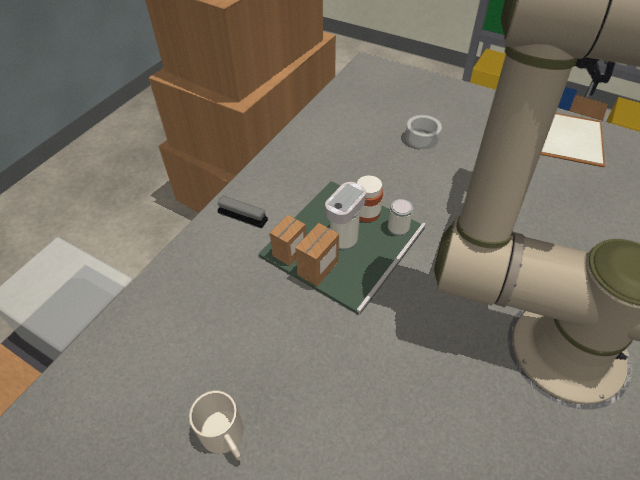

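The fish tin lies flat at crop (386,349), within a millimetre or so of where the tall tin's centre should appear at that height. In both views everything is upright, and the jar, packet, mug, tape and stapler are where they were.

```bash
python3 -c "
from rig import bot
bot.finish_job()"
```

```text
the job is handed in; nothing more can be done
```

The parcel is finished and handed in at about 38 s on the robot's clock. The four goods are on the board, the gripper is empty, and the arm is parked clear of everything.

The last checks used the top camera, which is good to about 2 mm; the distances are in the board's frame.

| Item | Measured | Target |
|---|---|---|
| Tall tin | less than 1 mm from midway | midway |
| Small tin | 88 mm in front of the jar, 1 mm off sideways | 90 mm (3 cm gap) |
| Tea box | 82.6 mm behind the packet, 1.3 mm off sideways | 82.5 mm (3 cm gap) |
| Fish tin | flat, about 1 mm from the tall tin's centre (judged by eye from the picture) | centred |

- **Tea box angle:** its two edge directions disagreed slightly, at 0.03 and −0.01 rad from square. That is within measuring error and well inside the 0.2 rad limit.
- **Other items:** the jar and packet showed no visible movement in the before and after pictures, and neither did the mug, tape or stapler. I did not measure these numerically.

No check failed. I did not re-measure the small tin or tea box after placing the fish tin, but they looked unchanged in the final views.

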